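# Make up two blood test kits on the laboratory counter

## Task

Make up the two test kits: the green tray gets the red-capped dropper bottle and the blue cuvette box, the yellow tray gets the black-capped dropper bottle and the amber jar. In each tray the bottle goes in the compartment with the white floor and the other item in the one with the black floor, standing upright on the floor of the compartment. Set the items down rather than dropping them, and leave the green-capped bottle and the white jar standing where they are.

Things in the scene. Friction and masses are not known exactly. Their poses are not given: they have to be found in the camera images.
- red_bottle: white plastic dropper bottle, 68 mm tall, with a red cap and a red band round its foot: straight body 34 mm in diameter up to 46 mm, above it a pointed cap at most 23 mm in diameter. Stands upright on the counter. Origin: centre of its underside, z up its axis. About 45 g.
- black_bottle: white plastic dropper bottle, 68 mm tall, with a black cap and a black band round its foot: straight body 34 mm in diameter up to 46 mm, above it a pointed cap at most 23 mm in diameter. Stands upright on the counter. Origin: centre of its underside, z up its axis. About 45 g.
- cuvette_box: closed blue plastic cuvette box, 44 by 44 mm and 49 mm tall, with a lighter blue lid (it does not open). Lies flat on the counter at any yaw. Origin: centre of its underside; x and y square to its sides, z up. About 80 g.
- amber_jar: amber-brown glass jar with a steel lid: 60 mm tall, body 42 mm in diameter up to 43 mm, lid 38 mm in diameter above 46 mm. Stands upright on the counter. Origin: centre of its underside, z up its axis. About 90 g.
- green_bottle: white plastic dropper bottle, 68 mm tall, with a green cap and a green band round its foot: straight body 34 mm in diameter up to 46 mm, above it a pointed cap at most 23 mm in diameter. Stands upright on the counter. Origin: centre of its underside, z up its axis. About 45 g. Spare stock: stays where it is.
- white_jar: white jar with a white lid: 60 mm tall, body 42 mm in diameter up to 43 mm, lid 38 mm in diameter above 46 mm. Stands upright on the counter. Origin: centre of its underside, z up its axis. About 90 g. Spare stock: stays where it is.
- green_tray: green kit tray, open on top, 144 (x) by 78 (y) by 20 mm high, walls 4 mm, fixed to the counter at any yaw. A middle wall makes two compartments, each 66 (x) by 70 mm (y) inside, floor 5 mm above the counter. In tray axes the white-floored one is centred at x = +35 mm, the black-floored one at x = -35 mm, both at y = 0. Origin: centre of the tray's underside.
- yellow_tray: yellow kit tray, open on top, 144 (x) by 78 (y) by 20 mm high, walls 4 mm, fixed to the counter at any yaw. A middle wall makes two compartments, each 66 (x) by 70 mm (y) inside, floor 5 mm above the counter. In tray axes the white-floored one is centred at x = +35 mm, the black-floored one at x = -35 mm, both at y = 0. Origin: centre of the tray's underside.
Not all that is in view belongs to the job. There is more than one size of the cuvette_box; the job needs the larger. What is shaped like the green_tray but purple is not meant.

How it is judged:
By the outcome, as a careful person would: the job done as asked, in the order asked, and still so for the second after the job is handed in, with the robot touching nothing.
It also fails if it takes over 96 s, if anything falls off the work surface, if the arm or the gripper's body presses on something with over 40 N, if the wrist force passes 120 N, or if a joint passes its speed limit or range.

## Robot

A 6-joint arm with a two-finger parallel gripper is mounted at the origin on the work surface. World frame = base frame: x ahead of the robot, y to its left, z up, the work surface at z = 0. Lengths are in mm, angles in rad, forces in N, time in s.
With the tool pointing down it reaches from about 275 to 975 mm from the base axis. Payload 8.4 kg.
Tool frame: the origin (TCP) lies at the very end of the fingers, on their centre line; the grasp point (between the pads) lies 19 mm behind it (ctrl.hold_point_z is the distance from the TCP to the grasp point, in mm); z points along the fingers, y is the direction in which the jaws open and shut (so a half turn about z gives the same grasp; the last joint's range is limited). The gripper opens to 92 mm and grips with 3 to 60 N. Pads are 20 mm wide; open, the fingers measure 128 mm over their backs; the gripper's body (75 mm by 189 mm) begins 69 mm behind the grasp point.
Start: joints at [-1.111, 0.353, 1.633, -0, 1.155, -0.002], TCP at [278.474, -559.535, 214.583] pointing down, gripper open.
Joint ranges: [-2.63, 2.63], [-0.92, 2.1], [0.06, 2.66], [-1.3, 4.44], [0, 2.69], [-3.02, 3.02]. Speed limits (rad/s): [2.22, 2.22, 2.79, 3.14, 3.14, 3.14].

## Interface

Orientations are given as a unit quaternion [x, y, z, w].
In Python, from rig import ctrl gives the robot as it stands.
- The arm moves only by the tool jog_arm, never from a script. Its argument "commands" is a list of rows, each an object with "rot": the turn, a rotation vector about the tool's x, y, z in degrees, a list of three; "translation": the shift along the tool's x, y, z in cm, a list of three; "jaw": the closure in counts, from 0 (fully open) to 255 (shut). A call has 1 to 20 rows; each row shifts and turns the commanded pose from where the row before left it, along the tool's axes as they then stand; what a row does not reach is not made up. A row lasts 1/10 s, in which the tool goes at most 50 mm and 8.59 degrees, less where a joint would pass 70% of its speed; a pose out of reach is approached as far as the arm can. A call is refused whole if a number of a shift passes 5 or a number of a turn 8.59, either way. A call with a gripper value outside its range is refused whole. The fingers move at their own pace and stop on an object; "force" is the grip in N (left out, the last holds). Time passes only in rows, so rows that do not move let the fingers close. It gives the time, the measured TCP pose, the force and the opening at its end, in the units of the state.
- ctrl.get_obs(): the state, without advancing time (a new reading comes with each control period).
- ctrl.read_camera(name): name is "scene" or "side" or "wrist"; returns a dict with "img" (420x560x3 uint8, red, green, blue), "intrinsics" (3x3 intrinsics, pixels), "k1" (the pictures are not rectified: a ray, as slopes to the right and down, at radius r is drawn at 1 + k1 r^2 times it, then the intrinsics apply), "view" (4x4, takes a point from world to camera coordinates). Camera axes: x right, y up, looking along -z (the intrinsics and any distortion apply to the point x, -y, -z); pixel columns grow to the right and rows downward; lengths in mm; the calibration is good to about 2 mm. A picture is of the moment at which its call begins. There is no depth.
- ctrl.job_done(): hands the job in, once; it reports no verdict.
The state is a dict: "time": time; "joint_pos": joint angles; "qd": joint speeds; "effort": joint torques, N m; "tcp_pos": TCP position; "orientation": TCP orientation; "ft_force": force on the tool from outside, world axes, zero at the start; "torque": the same for the moment, N m; "finger_gap": opening from 0.0 (shut) to 1.0 (fully open).
Only numpy, scipy, OpenCV 4.12 (cv2) and the standard library are available. Lean on these libraries where they do the work, as an engineer would, in place of code of your own. Each camera call takes 0.05 s, during which the arm holds its last target.

## Working session

There is one attempt and no reset: what is moved stays moved. The work goes in short steps, Python scripts to look and compute and a tool call to move; the robot and the scene stay as the last step left them, time stands still between calls to the robot, and variables do not carry over. Pictures are saved under pics/ and viewed, and the job is handed in when it is done.

Besides the shell and the picture viewer there is one more tool, called after "Call:" by a JSON object that holds its "api" and its "payload", one argument or row to a line. jog_arm: Moves the arm, as the interface text tells. Its arguments: {"type":"object","properties":{"commands":{"type":"array","items":{"type":"object","properties":{"rot":{"type":"array","items":{"type":"number"}},"translation":{"type":"array","items":{"type":"number"}},"jaw":{"type":"number"}}}},"force":{"type":"number"}},"required":["commands"]}

```bash
ls; mkdir -p pics; python3 - <<'E'
from rig import ctrl
import cv2
print(ctrl.get_obs())
for n in ["scene","side","wrist"]:
    c=ctrl.read_camera(n); print(n,c["intrinsics"],c["k1"],c["view"])
    cv2.imwrite(f"pics/{n}0.png",c["img"][:,:,::-1])
E
```

```text
pics
{'time': 0.0, 'joint_pos': array([-1.11138013e+00,  3.53612040e-01,  1.63413937e+00, -3.37488379e-05,
        1.15518270e+00, -2.36009565e-03]), 'qd': array([ 6.73663336e-05, -1.04178467e-03,  8.73160513e-04,  1.14629405e-03,
       -1.08822032e-03, -3.38609556e-04]), 'effort': array([ 3.57161996e-03, -5.93832493e+01, -3.34217834e+01,  6.99373498e-02,
        2.33753730e-02, -1.04894320e-04]), 'tcp_pos': array([ 278.25546987, -559.09054872,  213.88400088]), 'orientation': array([ 9.73461753e-01,  2.28848785e-01, -1.66981265e-04, -6.49792270e-04]), 'ft_force': array([ 0.34425131,  0.4236385 , -1.1242606 ]), 'torque': array([ 0.02970825,  0.01795651, -0.03618241]), 'finger_gap': 0.9973171933863098}
scene [[402.54400855   0.         282.13146249]
 [  0.         402.54400855 205.38883024]
 [  0.           0.           1.        ]] -0.027732300677107444 [[ 7.41538235e-01  6.70868769e-01  7.49266373e-03 -3.17227575e+02]
 [-4.99133475e-01  5.44180887e-01  6.74338888e-01  2.02775039e+02]
 [ 4.48315536e-01 -5.03787908e-01  7.38383995e-01 -9.75268448e+02]
 [ 0.00000000e+00  0.00000000e+00
[... 181 characters left out ...]
93715 [[-9.75516209e-01 -2.19378581e-01  1.55294524e-02  4.48908648e+02]
 [ 1.67401628e-01 -6.94881858e-01  6.99368214e-01 -1.16785608e+02]
 [-1.42635272e-01  6.84844684e-01  7.14592848e-01 -1.03520392e+03]
 [ 0.00000000e+00  0.00000000e+00  0.00000000e+00  1.00000000e+00]]
wrist [[358.16180305   0.         277.43239203]
 [  0.         358.16180305 203.91414533]
 [  0.           0.           1.        ]] -0.00019731848507270727 [[ 4.44963778e-01 -8.95548431e-01 -4.93223834e-04 -6.24688112e+02]
 [ 8.59250113e-01  4.27083613e-01 -2.81582726e-01  3.24777711e+01]
 [ 2.52381616e-01  1.24870311e-01  9.59536829e-01 -3.90265585e+02]
 [ 0.00000000e+00  0.00000000e+00  0.00000000e+00  1.00000000e+00]]
```

View pics/scene0.png

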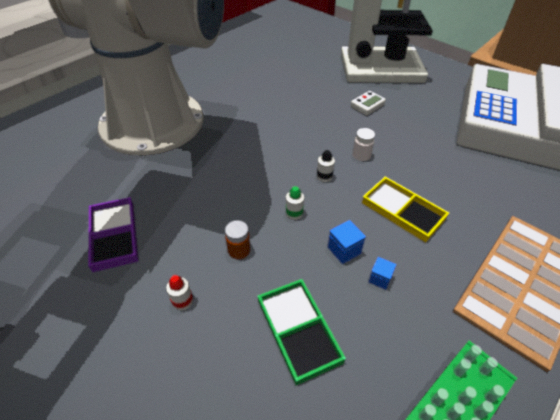

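View pics/side0.png

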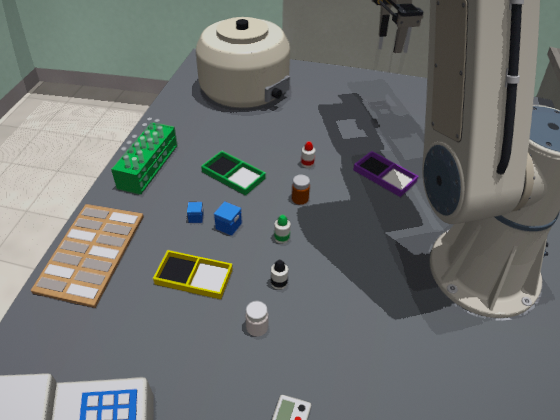

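View pics/wrist0.png

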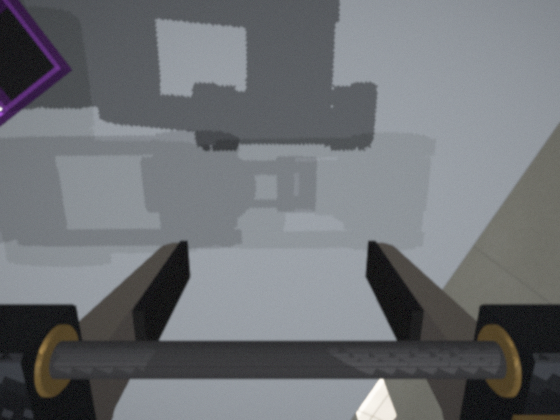

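```bash
cat > h.py <<'E'
import numpy as np, cv2
from scipy.optimize import least_squares
def proj(c,P):
    P=np.atleast_2d(P).astype(float); V=np.array(c["view"]); q=P@V[:3,:3].T+V[:3,3]
    x=q[:,0]/-q[:,2]; y=-q[:,1]/-q[:,2]; f=1+c["k1"]*(x*x+y*y); K=np.array(c["intrinsics"])
    return np.c_[K[0,0]*x*f+K[0,2],K[1,1]*y*f+K[1,2]]
def back(c,uv,z):
    K=np.array(c["intrinsics"]); V=np.array(c["view"]); d=(np.array(uv,float)-K[:2,2])/K[0,0]; s=d.copy()
    for _ in range(20): s=d/(1+c["k1"]*(s@s))
    r=V[:3,:3].T@np.array([s[0],-s[1],-1]); o=-V[:3,:3].T@V[:3,3]
    return o+r*(z-o[2])/r[2]
E
python3 - <<'E'
from rig import ctrl
import pickle
d={n:ctrl.read_camera(n) for n in("scene","side")}
pickle.dump(d,open("cams.pkl","wb"))
import cv2
a=d["scene"]["img"][110:390,150:460,::-1]
cv2.imwrite("pics/sc1.png",cv2.resize(a[:160],None,fx=2.5,fy=2.5,interpolation=cv2.INTER_CUBIC))
cv2.imwrite("pics/sc2.png",cv2.resize(a[110:],None,fx=2.5,fy=2.5,interpolation=cv2.INTER_CUBIC))
b=d["side"]["img"][130:345,140:345,::-1]
cv2.imwrite("pics/si1.png",cv2.resize(b,None,fx=2.75,fy=2.75,interpolation=cv2.INTER_CUBIC))
E
cat > seg.py <<'E'
import pickle,cv2,numpy as np
d=pickle.load(open("cams.pkl","rb"))
for n,c in d.items():
    hsv=cv2.cvtColor(c["img"],cv2.COLOR_RGB2HSV)
    for col,(lo,hi) in {"green":((50,120,60),(75,255,255)),"yellow":((22,150,80),(35,255,255)),"blue":((100,150,60),(120,255,255)),"red":((0,170,80),(6,255,255)),"amber":((6,150,40),(20,255,255))}.items():
        m=cv2.inRange(hsv,lo,hi); k,l,s,ce=cv2.connectedComponentsWithStats(m,connectivity=8)
        for i in range(1,k):
            if s[i,4]>15: print(n,col,s[i],ce[i].round(1))
E
python3 seg.py
```

```text
scene green [290 186  10  12  94] [294.8 191.9]
scene green [287 210  16   7  67] [294.3 213. ]
scene green [ 258  279   87  106 1644] [302.2 334.7]
scene green [ 405  341  112   79 3397] [465.6 387.2]
scene yellow [ 362  177   87   65 1369] [406.  210.1]
scene blue [474  92  42  33 353] [494.6 109.3]
scene blue [ 328  221   37   42 1052] [345.8 241.1]
scene blue [369 257  27  32 526] [381.8 272.4]
scene red [170 276  13  13 136] [175.7 282.2]
scene red [173 302  14   5  38] [180.2 304.5]
scene amber [226 236  24  23 332] [238.5 248.4]
side green [ 111  123   66   71 2100] [144.1 160.4]
side green [201 151  64  44 875] [232.4 172.3]
side green [278 215   9  11  81] [282.1 220. ]
side green [275 234  15   7  59] [281.6 237.7]
side yellow [ 153  250   79   49 1208] [191.7 274.6]
side blue [187 202  16  21 299] [194.6 212. ]
side blue [214 202  27  33 644] [227.3 217.9]
side blue [ 80 390  57  30 795] [109.8 403.8]
side red [305 142   8   9  54] [308.4 145.9]
side red [302 160  12   5  39] [307.5 162.3]
side red [295 417   6   3  16] [297.5 418.1]
side amber [292 187  17  17 230] [299.9 195.5]
```

View pics/sc1.png

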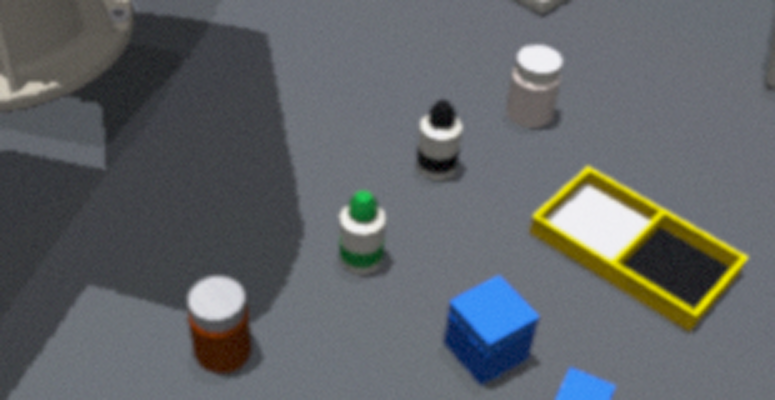

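View pics/si1.png

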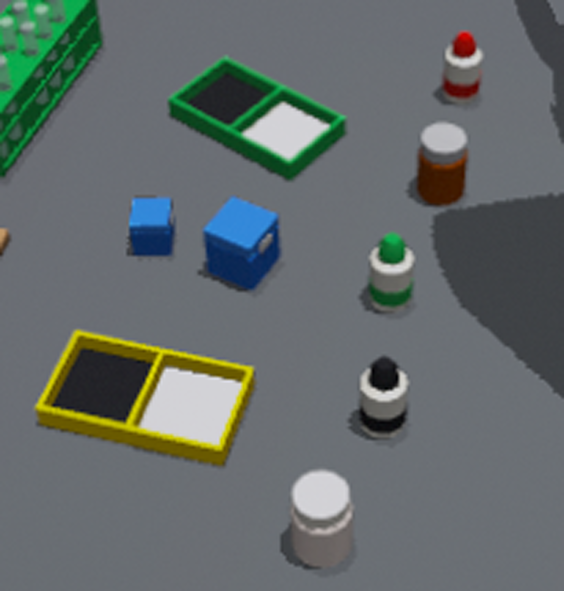

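```bash
cat > fit.py <<'E'
import pickle,cv2,numpy as np
from h import *
d=pickle.load(open("cams.pkl","rb"))
def cyl(r,z0,z1):
    t=np.linspace(0,2*np.pi,40); return np.vstack([np.c_[r*np.cos(t),r*np.sin(t),0*t+z] for z in(z0,z1)])
def boxm(a,b,z): return np.array([[i*a/2,j*b/2,k] for i in(-1,1) for j in(-1,1) for k in(0,z)])
bottle=np.vstack([cyl(17,0,46),cyl(11.5,46,56),cyl(4,68,68)])
jar=np.vstack([cyl(21,0,43),cyl(19,46,60)])
M={"red_bottle":(bottle,0),"black_bottle":(bottle,0),"green_bottle":(bottle,0),"amber_jar":(jar,0),"white_jar":(jar,0),"cuvette_box":(boxm(44,44,49),1),"green_tray":(boxm(144,78,20),1),"yellow_tray":(boxm(144,78,20),1)}
ROI={"scene":dict(red_bottle=(158,268,200,313),black_bottle=(311,144,340,185),green_bottle=(281,180,310,222),amber_jar=(220,216,255,262),white_jar=(347,124,380,165),cuvette_box=(325,218,367,264),green_tray=(253,276,350,384),yellow_tray=(358,174,452,243)),
"side":dict(red_bottle=(297,138,320,169),black_bottle=(267,256,294,291),green_bottle=(271,211,294,245),amber_jar=(288,172,314,207),white_jar=(242,298,273,340),cuvette_box=(210,198,245,237),green_tray=(198,147,270,196),yellow_tray=(150,246,236,301))}
def mask(n,o,img):
    x0,y0,x1,y1=ROI[n][o]; a=img[y0:y1,x0:x1]; h=cv2.cvtColor(a,cv2.COLOR_RGB2HSV).astype(int)
    if o=="cuvette_box": m=(h[...,1]>130)&(h[...,0]>95)
    elif o.endswith("tray"): m=(h[...,1]>110)&((h[...,0]<85))
    else: m=(h[...,2]>120)|((h[...,1]>120)&((h[...,0]<90)|(h[...,0]>150)))|((h[...,2]<38) if o=="black_bottle" else False)
    m=m.astype(np.uint8); k,l,s,_=cv2.connectedComponentsWithStats(m,connectivity=8)
    i=1+np.argmax(s[1:,4])
    keep=np.isin(l,[j for j in range(1,k) if s[j,4]>=8]) if "bottle" in o or "jar" in o else l==i
    ys,xs=np.nonzero(keep); return np.c_[xs+x0,ys+y0]
th=np.linspace(0,2*np.pi,72,endpoint=False); D=np.c_[np.cos(th),np.sin(th)]
def support(px): # pixel centres +/-0.5
    return (px@D.T).max(0)+0.5*0.9*0
if __name__=="__main__":
  vis={n:c["img"].copy() for n,c in d.items()}
  out={}
  for o,(m,yaw) in M.items():
    S={n:support(mask(n,o,c["img"]))for n,c in d.items()}
    for cams in (["scene"],["side"],["scene","side"]):
      best=None
      n0=cams[0]; x0,y0,x1,y1=ROI[n0][o]; p0=back(d[n0],((x0+x1)/2,(y0+y1)/2),20)
      def pts(p):
        c,s=np.cos(p[2]),np.sin(p[2]); return m@np.array([[c,s,0],[-s,c,0],[0,0,1]])+[p[0],p[1],0]
      def res(p): return np.concatenate([support(proj(d[n],pts(p)))-S[n] for n in cams])
      for y in (np.arange(0,np.pi,np.pi/12) if yaw else [0]):
        f=lambda p:res(np.r_[p,0] if not yaw else p)
        r=least_squares(f,[p0[0],p0[1],y][:3 if yaw else 2],loss="soft_l1",diff_step=1e-4,x_scale=[100,100,1][:3 if yaw else 2])
        if best is None or r.cost<best.cost: best=r
      print(o,cams,best.x.round(3),"rms px",np.sqrt(np.mean(f(best.x)**2)).round(2))
    p=np.r_[best.x,0][:3]; out[o]=p
    for n in vis:
      hull=cv2.convexHull(proj(d[n],pts(p)).astype(np.float32))
      cv2.polylines(vis[n],[np.round(hull*16).astype(int)],True,(255,0,255),1,cv2.LINE_AA,4)
  pickle.dump(out,open("poses.pkl","wb"))
  cv2.imwrite("pics/fsc.png",cv2.resize(vis["scene"][110:390,150:460,::-1],None,fx=2.1,fy=2.1,interpolation=cv2.INTER_CUBIC))
  cv2.imwrite("pics/fsi.png",cv2.resize(vis["side"][130:345,140:345,::-1],None,fx=2.75,fy=2.75,interpolation=cv2.INTER_CUBIC))
E
python3 fit.py
```

```text
red_bottle ['scene'] [ 426.822 -257.706] rms px 9.45
red_bottle ['side'] [ 440.812 -259.518] rms px 0.71
red_bottle ['scene', 'side'] [ 437.499 -255.268] rms px 6.85
black_bottle ['scene'] [432.924 130.446] rms px 9.46
black_bottle ['side'] [428.988 130.797] rms px 1.44
black_bottle ['scene', 'side'] [429.06  130.641] rms px 6.6
green_bottle ['scene'] [440.512  13.087] rms px 7.4
green_bottle ['side'] [450.306   6.903] rms px 0.8
green_bottle ['scene', 'side'] [449.067   8.291] rms px 5.79
amber_jar ['scene'] [ 436.512 -125.744] rms px 4.63
amber_jar ['side'] [ 434.186 -122.102] rms px 0.38
amber_jar ['scene', 'side'] [ 434.595 -123.191] rms px 3.57
white_jar ['scene'] [452.887 235.789] rms px 4.91
white_jar ['side'] [450.63  228.665] rms px 3.98
white_jar ['scene', 'side'] [450.073 231.228] rms px 4.47
cuvette_box ['scene'] [571.849   6.576   1.29 ] rms px 0.95
cuvette_box ['side'] [574.089   5.049   1.325] rms px 0.88
cuvette_box ['scene', 'side'] [572.715   5.984   1.3  ] rms px 1.0
green_tray ['scene'] [ 6.11007e+02 -1.64787e+02 -4.18000e-01] rms px 0.98
green_tray ['side'] [ 6.13054e+02 -1.65989e+02 -4.21000e-01] rms px 0.69
green_tray ['scene', 'side'] [ 6.11556e+02 -1.64970e+02 -4.18000e-01] rms px 0.91
yellow_tray ['scene'] [ 6.00804e+02  1.61381e+02 -3.00000e-02] rms px 0.63
yellow_tray ['side'] [ 6.02968e+02  1.60039e+02 -1.60000e-02] rms px 0.53
yellow_tray ['scene', 'side'] [ 6.01808e+02  1.60701e+02 -2.20000e-02] rms px 0.71
```

```bash
sed -i 's/m=(h\[...,2\]>120)|((h\[...,1\]>120)&/m=((h[...,2]>115)\&(h[...,1]<(50)))|((h[...,1]>130)\&/' fit.py
python3 - <<'E'
import fit,numpy as np,cv2
d=fit.d
c=d["scene"]["img"]
for p in [(160,290),(200,270),(330,190),(350,160),(300,180),(225,225)]: print(p,c[p[1],p[0]],cv2.cvtColor(c[p[1]:p[1]+1,p[0]:p[0]+1],cv2.COLOR_RGB2HSV))
E
sed -i "s/>115)/>(128 if n=='scene' else 115))/" fit.py; python3 fit.py | grep -E "bottle|jar"
```

```text
(160, 290) [107 111 119] [[[110  26 119]]]
(200, 270) [107 115 121] [[[103  30 121]]]
(330, 190) [112 113 120] [[[116  17 120]]]
(350, 160) [111 113 122] [[[115  23 122]]]
(300, 180) [112 114 122] [[[114  21 122]]]
(225, 225) [86 90 93] [[[103  19  93]]]
red_bottle ['scene'] [ 435.041 -252.312] rms px 0.95
red_bottle ['side'] [ 434.941 -262.091] rms px 5.65
red_bottle ['scene', 'side'] [ 435.085 -252.642] rms px 4.3
black_bottle ['scene'] [422.773 139.303] rms px 2.06
black_bottle ['side'] [426.512 133.168] rms px 7.09
black_bottle ['scene', 'side'] [423.866 137.315] rms px 5.44
green_bottle ['scene'] [443.542  17.303] rms px 1.34
green_bottle ['side'] [446.135   3.581] rms px 5.1
green_bottle ['scene', 'side'] [444.749  14.019] rms px 4.32
amber_jar ['scene'] [ 431.352 -120.273] rms px 0.76
amber_jar ['side'] [ 434.985 -117.362] rms px 5.43
amber_jar ['scene', 'side'] [ 431.371 -120.236] rms px 3.9
white_jar ['scene'] [425.12  282.258] rms px 5.36
white_jar ['side'] [444.378 249.794] rms px 7.26
white_jar ['scene', 'side'] [440.23  253.495] rms px 7.03
```

View pics/fsc.png

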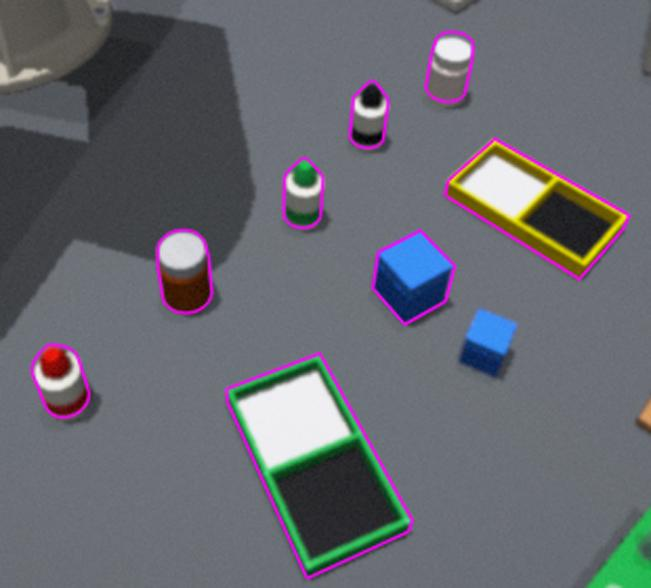

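View pics/fsi.png

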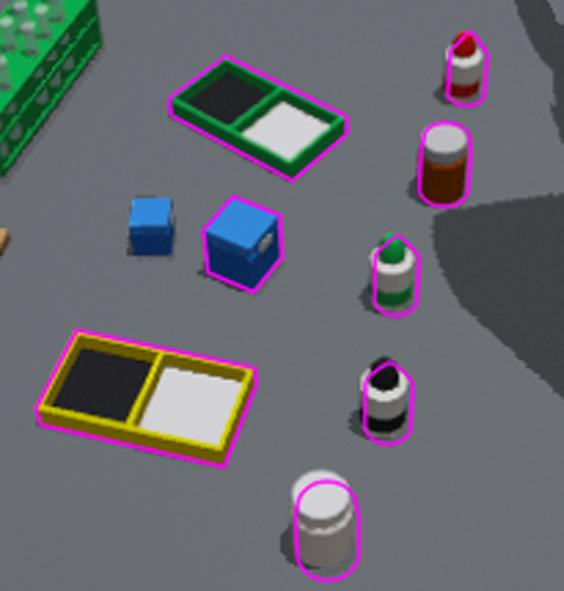

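```bash
sed -i "s/    m=m.astype(np.uint8)/    if n=='side' and ('bottle' in o or 'jar' in o): m=(h[...,2]>(105 if o=='white_jar' else 120))|((h[...,1]>120)\&((h[...,0]<90)|(h[...,0]>150)))|((h[...,2]<38) if o=='black_bottle' else False)\n    m=m.astype(np.uint8)/; s/(h\[...,1\]<(50))/(h[...,1]<255)/" fit.py; python3 fit.py | grep -E "bottle|jar"
```

```text
red_bottle ['scene'] [ 434.579 -252.093] rms px 0.74
red_bottle ['side'] [ 440.812 -259.518] rms px 0.71
red_bottle ['scene', 'side'] [ 436.445 -252.945] rms px 1.42
black_bottle ['scene'] [422.773 139.303] rms px 2.06
black_bottle ['side'] [428.988 130.797] rms px 1.44
black_bottle ['scene', 'side'] [427.798 133.139] rms px 1.91
green_bottle ['scene'] [443.195  17.673] rms px 1.08
green_bottle ['side'] [450.306   6.903] rms px 0.8
green_bottle ['scene', 'side'] [447.224  12.676] rms px 1.88
amber_jar ['scene'] [ 431.352 -120.273] rms px 0.76
amber_jar ['side'] [ 434.186 -122.102] rms px 0.38
amber_jar ['scene', 'side'] [ 432.602 -120.921] rms px 0.78
white_jar ['scene'] [425.12  282.258] rms px 5.36
white_jar ['side'] [444.564 249.912] rms px 7.35
white_jar ['scene', 'side'] [440.204 253.566] rms px 7.07
```

View pics/fsc.png

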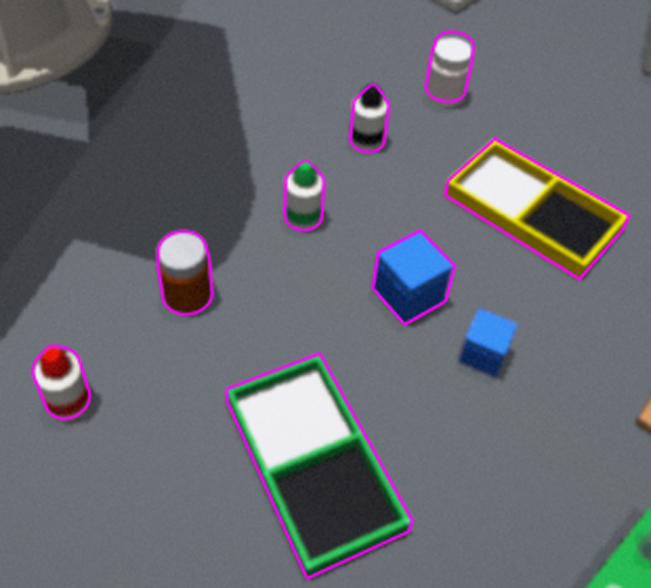

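View pics/fsi.png

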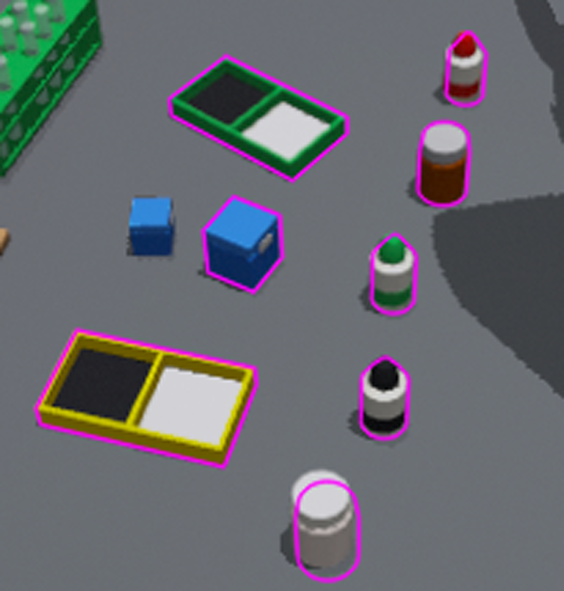

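Call:
{"api": "jog_arm", "payload": {
  "commands": [
    {"rot": [0, 0, 8.4], "translation": [0, 0, 1], "jaw": 0},
    {"rot": [0, 0, 8.4], "translation": [0, 0, 1], "jaw": 0},
    {"rot": [0, 0, 8.4], "translation": [0, 0, 1], "jaw": 0},
    {"rot": [0, 0, 8.4], "translation": [0, 0, 1], "jaw": 0},
    {"rot": [0, 0, 8.4], "translation": [0, 0, 1], "jaw": 0},
    {"rot": [0, 0, 8.5], "translation": [0, 0, 1], "jaw": 0},
    {}
  ],
  "force": 15
}}

```text
invalid input
```

```bash
cat > go.py <<'E'
import sys
from h import *
from scipy.spatial.transform import Rotation as R
from rig import ctrl
def go(t,psi=None):
    o=ctrl.get_obs(); r=R.from_quat(o["orientation"]); m=r.as_matrix()
    p=np.degrees(np.arctan2(m[1,0],m[0,0]))
    dd=m.T@(np.array(t)-o["tcp_pos"])
    print("t",round(o["time"],2),"tcp",o["tcp_pos"].round(1),"psi",p.round(2),"tilt",m[:,2].round(4),"F",o["ft_force"].round(1),"gap mm",round(92*o["finger_gap"],1),"j",o["joint_pos"].round(2))
    print("delta tool cm",(dd/10).round(3),"norm",(np.linalg.norm(dd)/10).round(2))
    if psi is not None: print("turn z",round(p-psi,2))
if __name__=="__main__":
    a=list(map(float,sys.argv[1:])); go(a[:3],a[3] if len(a)>3 else None)
E
python3 go.py 436.4 -252.9 110 -24
```

```text
t 0.25 tcp [ 278.4 -559.3  214.2] psi 26.46 tilt [-3.e-04  6.e-04 -1.e+00] F [-0.5  0.6  0.3] gap mm 92.2 j [-1.11  0.35  1.63 -0.    1.16 -0.  ]
delta tool cm [ 27.801 -20.385  10.437] norm 36.02
turn z 50.46
```

Empty rows aren't accepted; I'll give full rows.

Call:
{"api": "jog_arm", "payload": {
  "commands": [
    {"rot": [0, 0, 8.4], "translation": [0, 0, 1], "jaw": 0},
    {"rot": [0, 0, 8.4], "translation": [0, 0, 1], "jaw": 0},
    {"rot": [0, 0, 8.4], "translation": [0, 0, 1], "jaw": 0},
    {"rot": [0, 0, 8.4], "translation": [0, 0, 1], "jaw": 0},
    {"rot": [0, 0, 8.4], "translation": [0, 0, 1], "jaw": 0},
    {"rot": [0, 0, 8.4], "translation": [0, 0, 1], "jaw": 0},
    {"rot": [0, 0, 0], "translation": [0, 0, 0], "jaw": 0}
  ],
  "force": 15
}}

```text
time: 0.95
tcp_pos: [278.1, -558.6, 153.2]
orientation: [0.978, -0.208, -0.001, -0.001]
ft_force: [-0.5, 0.2, 0.9]
finger_gap: 0.998
```

```bash
python3 go.py 436.4 -252.9 110 -24
```

```text
t 0.95 tcp [ 278.1 -558.6  153.2] psi -24.07 tilt [-0.0011  0.0023 -1.    ] F [-0.5  0.2  0.9] gap mm 91.8 j [-1.11  0.41  1.69  0.    1.04  0.88]
delta tool cm [  1.998 -34.366   4.368] norm 34.7
turn z -0.07
```

Call:
{"api": "jog_arm", "payload": {
  "commands": [
    {"rot": [0, 0, 0], "translation": [0.2, -3.4, 0.4], "jaw": 0},
    {"rot": [0, 0, 0], "translation": [0.2, -3.4, 0.4], "jaw": 0},
    {"rot": [0, 0, 0], "translation": [0.2, -3.4, 0.4], "jaw": 0},
    {"rot": [0, 0, 0], "translation": [0.2, -3.4, 0.4], "jaw": 0},
    {"rot": [0, 0, 0], "translation": [0.2, -3.4, 0.4], "jaw": 0},
    {"rot": [0, 0, 0], "translation": [0.2, -3.4, 0.4], "jaw": 0},
    {"rot": [0, 0, 0], "translation": [0.2, -3.4, 0.4], "jaw": 0},
    {"rot": [0, 0, 0], "translation": [0.2, -3.4, 0.4], "jaw": 0},
    {"rot": [0, 0, 0], "translation": [0.2, -3.4, 0.4], "jaw": 0},
    {"rot": [0, 0, 0], "translation": [0.2, -3.7, 0.4], "jaw": 0},
    {"rot": [0, 0, 0], "translation": [0, 0, 0], "jaw": 0},
    {"rot": [0, 0, 0], "translation": [0, 0, 0], "jaw": 0}
  ]
}}

```text
time: 2.15
tcp_pos: [436.5, -253.9, 115.0]
orientation: [0.979, -0.205, 0.0, 0.0]
ft_force: [-0.2, 0.0, -0.3]
finger_gap: 1.002
```

```bash
python3 go.py 436.4 -252.9 20 -24; python3 - <<'E'
from rig import ctrl
import cv2
from h import *
c=ctrl.read_camera("wrist"); im=c["img"].copy()
for z in(0,68):
    u=proj(c,[436.4,-252.9,z])[0]; print(z,u); cv2.circle(im,tuple(int(v) for v in u),3,(0,255,0),1)
cv2.imwrite("pics/w1.png",im[:,:,::-1])
E
```

```text
t 2.15 tcp [ 436.5 -253.9  115. ] psi -23.63 tilt [ 4.e-04 -5.e-04 -1.e+00] F [-0.2  0.  -0.3] gap mm 92.2 j [-0.53  0.29  1.98 -0.    0.87  1.45]
delta tool cm [-0.052 -0.09   9.503] norm 9.5
turn z 0.37
0 [274.88261522 199.40872552]
68 [274.3679828  227.78827549]
```

View pics/w1.png

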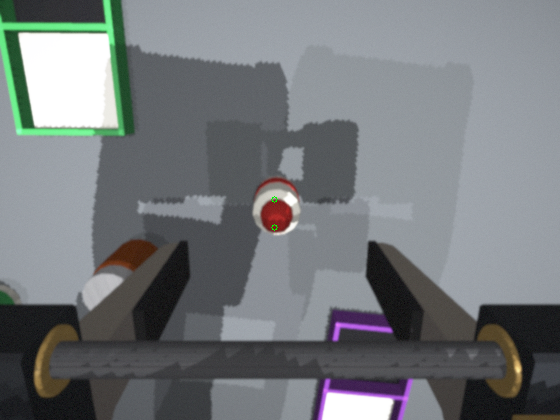

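Call:
{"api": "jog_arm", "payload": {
  "commands": [
    {"rot": [0, 0, 0], "translation": [0, -0.1, 2], "jaw": 0},
    {"rot": [0, 0, 0], "translation": [0, 0, 2], "jaw": 0},
    {"rot": [0, 0, 0], "translation": [0, 0, 2], "jaw": 0},
    {"rot": [0, 0, 0], "translation": [0, 0, 2], "jaw": 0},
    {"rot": [0, 0, 0], "translation": [0, 0, 1], "jaw": 0},
    {"rot": [0, 0, 0], "translation": [0, 0, 0.5], "jaw": 0},
    {"rot": [0, 0, 0], "translation": [0, 0, 0], "jaw": 255},
    {"rot": [0, 0, 0], "translation": [0, 0, 0], "jaw": 255},
    {"rot": [0, 0, 0], "translation": [0, 0, 0], "jaw": 255},
    {"rot": [0, 0, 0], "translation": [0, 0, 0], "jaw": 255},
    {"rot": [0, 0, 0], "translation": [0, 0, 0], "jaw": 255},
    {"rot": [0, 0, 0], "translation": [0, 0, 0], "jaw": 255},
    {"rot": [0, 0, 0], "translation": [0, 0, 0], "jaw": 255},
    {"rot": [0, 0, 0], "translation": [0, 0, 0], "jaw": 255}
  ],
  "force": 15
}}

```text
time: 3.6
tcp_pos: [436.4, -253.2, 19.6]
orientation: [0.978, -0.207, 0.0, 0.0]
ft_force: [0.3, 0.3, 1.0]
finger_gap: 0.364
```

```bash
python3 go.py 579.6 -150.8 120 -24
```

```text
t 3.6 tcp [ 436.4 -253.2   19.6] psi -23.94 tilt [ 1.e-04 -0.e+00 -1.e+00] F [0.3 0.3 1. ] gap mm 33.5 j [-0.53  0.45  2.03  0.    0.66  1.46]
delta tool cm [  8.933 -15.173 -10.036] norm 20.27
turn z 0.06
```

Call:
{"api": "jog_arm", "payload": {
  "commands": [
    {"rot": [0, 0, 0], "translation": [0, 0, -1], "jaw": 255},
    {"rot": [0, 0, 0], "translation": [0, 0, -3], "jaw": 255},
    {"rot": [0, 0, 0], "translation": [0, 0, -3], "jaw": 255},
    {"rot": [0, 0, 0], "translation": [0, 0, -3], "jaw": 255},
    {"rot": [0, 0, 0], "translation": [1, -1.5, 0], "jaw": 255},
    {"rot": [0, 0, 0], "translation": [1.5, -2.5, 0], "jaw": 255},
    {"rot": [0, 0, 0], "translation": [1.5, -2.6, 0], "jaw": 255},
    {"rot": [0, 0, 0], "translation": [1.5, -2.6, 0], "jaw": 255},
    {"rot": [0, 0, 0], "translation": [1.5, -2.6, 0], "jaw": 255},
    {"rot": [0, 0, 0], "translation": [1.2, -2, 0], "jaw": 255},
    {"rot": [0, 0, 0], "translation": [0.7, -1.4, 0], "jaw": 255},
    {"rot": [0, 0, 0], "translation": [0, 0, 0], "jaw": 255},
    {"rot": [0, 0, 0], "translation": [0, 0, 0], "jaw": 255}
  ]
}}

```text
time: 4.9
tcp_pos: [578.6, -150.6, 119.6]
orientation: [0.978, -0.207, -0.0, 0.0]
ft_force: [0.0, -1.3, 0.7]
finger_gap: 0.362
```

```bash
python3 go.py 579.6 -150.8 26 -24; python3 - <<'E'
from rig import ctrl
import cv2
c=ctrl.read_camera("wrist"); cv2.imwrite("pics/w2.png",c["img"][:,:,::-1])
E
```

```text
t 4.9 tcp [ 578.6 -150.6  119.6] psi -23.91 tilt [-9.e-04 -0.e+00 -1.e+00] F [ 0.  -1.3  0.7] gap mm 33.3 j [-0.26  0.42  1.77 -0.    0.95  1.73]
delta tool cm [ 0.107 -0.022  9.357] norm 9.36
turn z 0.09
```

View pics/w2.png

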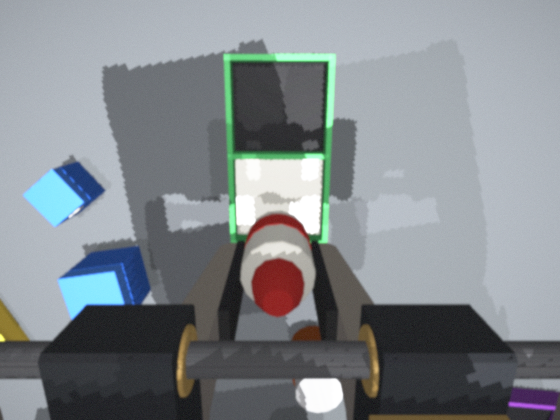

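Call:
{"api": "jog_arm", "payload": {
  "commands": [
    {"rot": [0, 0, 0], "translation": [0.1, 0, 2], "jaw": 255},
    {"rot": [0, 0, 0], "translation": [0, 0, 2.5], "jaw": 255},
    {"rot": [0, 0, 0], "translation": [0, 0, 2.5], "jaw": 255},
    {"rot": [0, 0, 0], "translation": [0, 0, 1.3], "jaw": 255},
    {"rot": [0, 0, 0], "translation": [0, 0, 0.6], "jaw": 255},
    {"rot": [0, 0, 0], "translation": [0, 0, 0.3], "jaw": 255},
    {"rot": [0, 0, 0], "translation": [0, 0, 0.1], "jaw": 255},
    {"rot": [0, 0, 0], "translation": [0, 0, 0.1], "jaw": 255},
    {"rot": [0, 0, 0], "translation": [0, 0, 0], "jaw": 255},
    {"rot": [0, 0, 0], "translation": [0, 0, 0], "jaw": 255}
  ]
}}

```text
time: 5.95
tcp_pos: [580.6, -150.9, 26.1]
orientation: [0.978, -0.207, 0.0, 0.0]
ft_force: [-0.5, -0.1, 0.4]
finger_gap: 0.359
```

```bash
python3 go.py 579.6 -150.8 24.6 -24; python3 - <<'E'
from rig import ctrl
import cv2
c=ctrl.read_camera("side"); cv2.imwrite("pics/s2.png",cv2.resize(c["img"][130:280,170:340,::-1],None,fx=4,fy=4))
E
```

```text
t 5.95 tcp [ 580.6 -150.9   26.1] psi -23.93 tilt [ 8.e-04 -2.e-04 -1.e+00] F [-0.5 -0.1  0.4] gap mm 33.0 j [-0.26  0.55  1.82 -0.    0.77  1.73]
delta tool cm [-0.097  0.033  0.151] norm 0.18
turn z 0.07
```

View pics/s2.png

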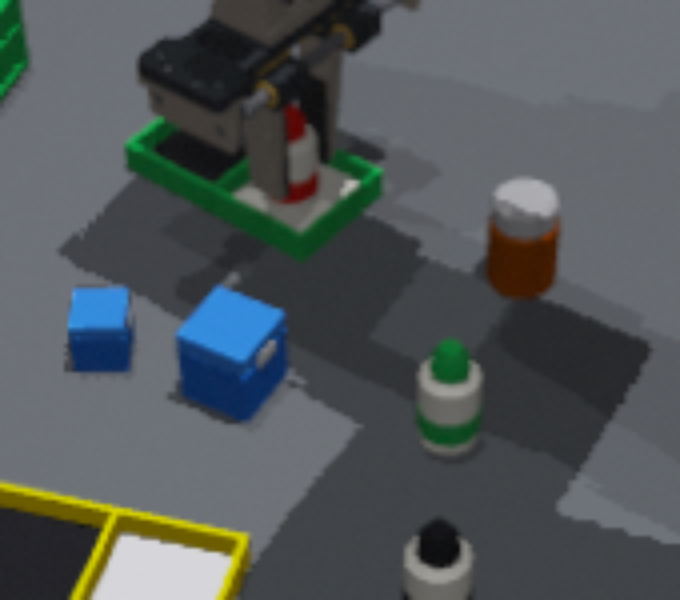

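Call:
{"api": "jog_arm", "payload": {
  "commands": [
    {"rot": [0, 0, 0], "translation": [0, 0, 0.1], "jaw": 255},
    {"rot": [0, 0, 0], "translation": [0, 0, 0.06], "jaw": 255},
    {"rot": [0, 0, 0], "translation": [0, 0, 0], "jaw": 255}
  ]
}}

```text
time: 6.3
tcp_pos: [580.5, -150.9, 24.6]
orientation: [0.978, -0.207, 0.0, 0.0]
ft_force: [-1.8, 1.1, 5.3]
finger_gap: 0.363
```

Call:
{"api": "jog_arm", "payload": {
  "commands": [
    {"rot": [0, 0, 0], "translation": [0, 0, 0], "jaw": 150},
    {"rot": [0, 0, 0], "translation": [0, 0, 0], "jaw": 120},
    {"rot": [0, 0, 0], "translation": [0, 0, 0], "jaw": 80},
    {"rot": [0, 0, 0], "translation": [0, 0, 0], "jaw": 80},
    {"rot": [0, 0, 0], "translation": [0, 0, 0], "jaw": 80},
    {"rot": [0, 0, 0], "translation": [0, 0, -1], "jaw": 80},
    {"rot": [0, 0, 0], "translation": [0, 0, -2.5], "jaw": 80},
    {"rot": [0, 0, 0], "translation": [0, 0, -3], "jaw": 80},
    {"rot": [0, 0, -8.5], "translation": [0, 0, -2], "jaw": 0},
    {"rot": [0, 0, 0], "translation": [0, 0, -1], "jaw": 0},
    {"rot": [0, 0, 0], "translation": [0, 0, 0], "jaw": 0}
  ]
}}

```text
time: 7.4
tcp_pos: [581.2, -151.1, 120.7]
orientation: [0.991, -0.136, 0.001, 0.0]
ft_force: [0.3, 0.5, -0.2]
finger_gap: 0.928
```

```bash
python3 go.py 572.7 6 115 -15.5; python3 - <<'E'
from rig import ctrl
import cv2
c=ctrl.read_camera("wrist"); cv2.imwrite("pics/w3.png",c["img"][:,:,::-1])
E
```

```text
t 7.4 tcp [ 581.2 -151.1  120.7] psi -15.66 tilt [ 2.8e-03 -7.0e-04 -1.0e+00] F [ 0.3  0.5 -0.2] gap mm 85.4 j [-0.26  0.42  1.77 -0.    0.95  1.59]
delta tool cm [ -5.064 -14.897   0.555] norm 15.74
turn z -0.16
```

View pics/w3.png

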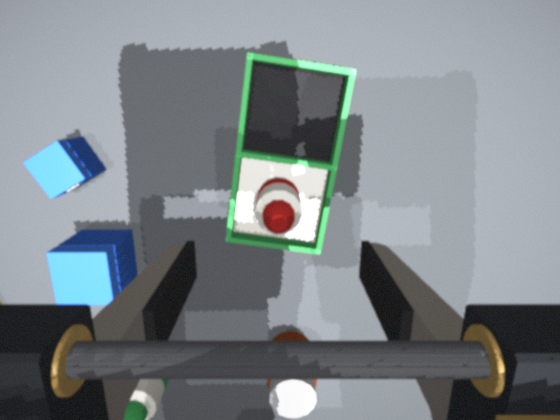

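Red bottle stands upright in the middle of the white compartment (278,205). On to the larger box.

Call:
{"api": "jog_arm", "payload": {
  "commands": [
    {"rot": [0, 0, 0], "translation": [-0.7, -2, 0], "jaw": 0},
    {"rot": [0, 0, 0], "translation": [-1.1, -3.2, 0], "jaw": 0},
    {"rot": [0, 0, 0], "translation": [-1.1, -3.2, 0], "jaw": 0},
    {"rot": [0, 0, 0], "translation": [-1.1, -3.2, 0.3], "jaw": 0},
    {"rot": [0, 0, 0], "translation": [-0.7, -2.1, 0.3], "jaw": 0},
    {"rot": [0, 0, 0], "translation": [-0.4, -1.2, 0], "jaw": 0},
    {"rot": [0, 0, 0], "translation": [0, 0, 0], "jaw": 0},
    {"rot": [0, 0, 0], "translation": [0, 0, 0], "jaw": 0}
  ]
}}

```text
time: 8.25
tcp_pos: [570.7, 5.8, 112.6]
orientation: [0.991, -0.135, -0.0, 0.0]
ft_force: [-0.4, -0.6, -0.6]
finger_gap: 0.997
```

```bash
python3 go.py 572.7 6 20 -15.5; python3 - <<'E'
from rig import ctrl
import cv2
from h import *
c=ctrl.read_camera("wrist"); im=c["img"].copy()
t=1.3; R2=np.array([[np.cos(t),-np.sin(t)],[np.sin(t),np.cos(t)]])
for z in (0,49):
    P=np.array([[i*22,j*22] for i,j in((-1,-1),(1,-1),(1,1),(-1,1))])@R2.T+[572.7,6]
    cv2.polylines(im,[np.round(proj(c,np.c_[P,[z]*4])).astype(int)],True,(255,0,255),1)
cv2.imwrite("pics/w4.png",im[:,:,::-1])
E
```

```text
t 8.25 tcp [570.7   5.8 112.6] psi -15.47 tilt [-7.e-04 -4.e-04 -1.e+00] F [-0.4 -0.6 -0.6] gap mm 91.8 j [ 0.01  0.39  1.84 -0.    0.92  1.85]
delta tool cm [ 0.196 -0.074  9.257] norm 9.26
turn z 0.03
```

View pics/w4.png

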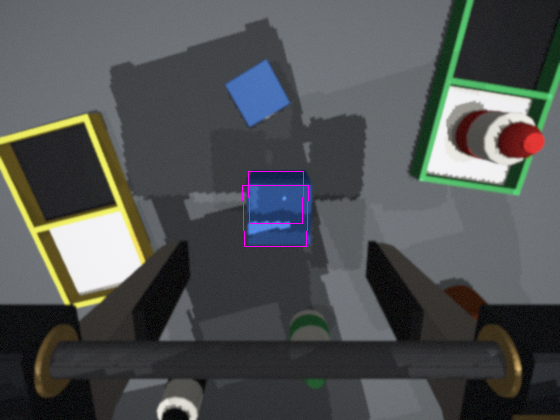

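Call:
{"api": "jog_arm", "payload": {
  "commands": [
    {"rot": [0, 0, 0], "translation": [0.1, 0, 2], "jaw": 0},
    {"rot": [0, 0, 0], "translation": [0, 0, 2], "jaw": 0},
    {"rot": [0, 0, 0], "translation": [0, 0, 2], "jaw": 0},
    {"rot": [0, 0, 0], "translation": [0, 0, 2], "jaw": 0},
    {"rot": [0, 0, 0], "translation": [0, 0, 0.8], "jaw": 0},
    {"rot": [0, 0, 0], "translation": [0, 0, 0.4], "jaw": 0},
    {"rot": [0, 0, 0], "translation": [0, 0, 0], "jaw": 255},
    {"rot": [0, 0, 0], "translation": [0, 0, 0], "jaw": 255},
    {"rot": [0, 0, 0], "translation": [0, 0, 0], "jaw": 255},
    {"rot": [0, 0, 0], "translation": [0, 0, 0], "jaw": 255},
    {"rot": [0, 0, 0], "translation": [0, 0, 0], "jaw": 255},
    {"rot": [0, 0, 0], "translation": [0, 0, 0], "jaw": 255},
    {"rot": [0, 0, 0], "translation": [0, 0, 0], "jaw": 255}
  ],
  "force": 20
}}

```text
time: 9.6
tcp_pos: [571.8, 6.1, 21.2]
orientation: [0.991, -0.134, 0.0, 0.0]
ft_force: [-0.5, 0.1, 2.4]
finger_gap: 0.478
```

```bash
python3 go.py 643.6 -179.2 120 -24
```

```text
t 9.6 tcp [571.8   6.1  21.2] psi -15.43 tilt [ 2.e-04 -1.e-04 -1.e+00] F [-0.5  0.1  2.4] gap mm 43.9 j [ 0.01  0.52  1.88 -0.    0.74  1.85]
delta tool cm [11.851 15.952 -9.88 ] norm 22.19
turn z 8.57
```

Call:
{"api": "jog_arm", "payload": {
  "commands": [
    {"rot": [0, 0, 0], "translation": [0, 0, -1], "jaw": 255},
    {"rot": [0, 0, 0], "translation": [0, 0, -3], "jaw": 255},
    {"rot": [0, 0, 0], "translation": [0, 0, -3], "jaw": 255},
    {"rot": [0, 0, 0], "translation": [0, 0, -3], "jaw": 255},
    {"rot": [0, 0, 0], "translation": [1.2, 1.6, 0], "jaw": 255},
    {"rot": [0, 0, 0], "translation": [1.8, 2.4, 0], "jaw": 255},
    {"rot": [0, 0, 0], "translation": [1.8, 2.4, 0], "jaw": 255},
    {"rot": [0, 0, 0], "translation": [1.8, 2.4, 0], "jaw": 255},
    {"rot": [0, 0, 0], "translation": [1.8, 2.4, 0], "jaw": 255},
    {"rot": [0, 0, 0], "translation": [1.8, 2.4, 0], "jaw": 255},
    {"rot": [0, 0, 0], "translation": [1.0, 1.4, 0], "jaw": 255},
    {"rot": [0, 0, 4.3], "translation": [0.6, 0.9, 0], "jaw": 255},
    {"rot": [0, 0, 4.3], "translation": [0, 0, 0], "jaw": 255},
    {"rot": [0, 0, 0], "translation": [0, 0, 0], "jaw": 255},
    {"rot": [0, 0, 0], "translation": [0, 0, 0], "jaw": 255}
  ]
}}

```text
time: 11.1
tcp_pos: [642.9, -178.2, 121.1]
orientation: [0.978, -0.207, -0.0, -0.0]
ft_force: [0.4, 0.2, -0.8]
finger_gap: 0.48
```

```bash
python3 go.py 643.6 -179.2 26.2 -24; python3 - <<'E'
from rig import ctrl
import cv2
c=ctrl.read_camera("wrist"); cv2.imwrite("pics/w5.png",c["img"][:,:,::-1])
E
```

```text
t 11.1 tcp [ 642.9 -178.2  121.1] psi -23.91 tilt [-3.e-04  2.e-04 -1.e+00] F [ 0.4  0.2 -0.8] gap mm 44.1 j [-0.27  0.51  1.61  0.    1.02  1.72]
delta tool cm [0.107 0.069 9.49 ] norm 9.49
turn z 0.09
```

View pics/w5.png

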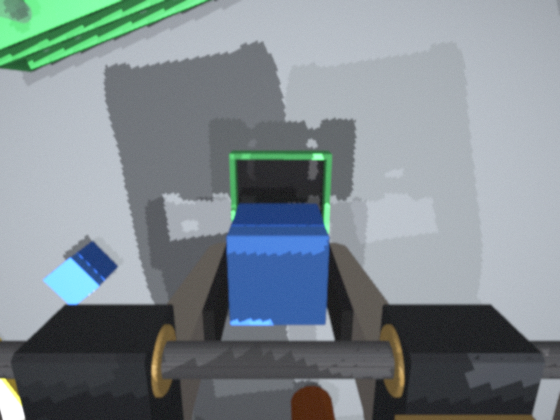

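Call:
{"api": "jog_arm", "payload": {
  "commands": [
    {"rot": [0, 0, 0], "translation": [0.1, 0.1, 2], "jaw": 255},
    {"rot": [0, 0, 0], "translation": [0, 0, 2.5], "jaw": 255},
    {"rot": [0, 0, 0], "translation": [0, 0, 2.5], "jaw": 255},
    {"rot": [0, 0, 0], "translation": [0, 0, 1.3], "jaw": 255},
    {"rot": [0, 0, 0], "translation": [0, 0, 0.6], "jaw": 255},
    {"rot": [0, 0, 0], "translation": [0, 0, 0.3], "jaw": 255},
    {"rot": [0, 0, 0], "translation": [0, 0, 0.1], "jaw": 255},
    {"rot": [0, 0, 0], "translation": [0, 0, 0.1], "jaw": 255},
    {"rot": [0, 0, 0], "translation": [0, 0, 0], "jaw": 255},
    {"rot": [0, 0, 0], "translation": [0, 0, 0], "jaw": 255}
  ]
}}

```text
time: 12.15
tcp_pos: [644.0, -180.0, 27.6]
orientation: [0.978, -0.208, 0.0, 0.0]
ft_force: [-0.0, 0.1, -0.8]
finger_gap: 0.474
```

Call:
{"api": "jog_arm", "payload": {
  "commands": [
    {"rot": [0, 0, 0], "translation": [0, 0, 0.1], "jaw": 255},
    {"rot": [0, 0, 0], "translation": [0, 0, 0.05], "jaw": 255},
    {"rot": [0, 0, 0], "translation": [0, 0, 0], "jaw": 255}
  ]
}}

```text
time: 12.45
tcp_pos: [644.0, -180.0, 26.2]
orientation: [0.978, -0.208, 0.0, 0.0]
ft_force: [-1.8, -0.4, 5.9]
finger_gap: 0.478
```

Call:
{"api": "jog_arm", "payload": {
  "commands": [
    {"rot": [0, 0, 0], "translation": [0, 0, 0], "jaw": 120},
    {"rot": [0, 0, 0], "translation": [0, 0, 0], "jaw": 90},
    {"rot": [0, 0, 0], "translation": [0, 0, 0], "jaw": 60},
    {"rot": [0, 0, 0], "translation": [0, 0, 0], "jaw": 60},
    {"rot": [0, 0, 0], "translation": [0, 0, 0], "jaw": 60},
    {"rot": [0, 0, 0], "translation": [0, 0, -1], "jaw": 60},
    {"rot": [0, 0, 0], "translation": [0, 0, -2.5], "jaw": 60},
    {"rot": [0, 0, 0], "translation": [0, 0, -3], "jaw": 60},
    {"rot": [0, 0, -7.6], "translation": [0, 0, -3], "jaw": 0},
    {"rot": [0, 0, -7.6], "translation": [0, 0, 0], "jaw": 0},
    {"rot": [0, 0, -7.6], "translation": [0, 0, 0], "jaw": 0},
    {"rot": [0, 0, 0], "translation": [0, 0, 0], "jaw": 0}
  ]
}}

```text
time: 13.65
tcp_pos: [643.9, -180.0, 121.6]
orientation: [1.0, -0.01, 0.001, 0.0]
ft_force: [0.1, -0.3, 0.1]
finger_gap: 1.003
```

```bash
python3 go.py 427.8 133.1 115 -1.3; python3 - <<'E'
from rig import ctrl
import cv2
c=ctrl.read_camera("wrist"); cv2.imwrite("pics/w6.png",c["img"][:,:,::-1])
E
```

```text
t 13.65 tcp [ 643.9 -180.   121.6] psi -1.13 tilt [ 1.e-03 -3.e-04 -1.e+00] F [ 0.1 -0.3  0.1] gap mm 92.3 j [-0.27  0.51  1.61  0.    1.02  1.32]
delta tool cm [-22.223 -30.875   0.626] norm 38.05
turn z 0.17
```

View pics/w6.png

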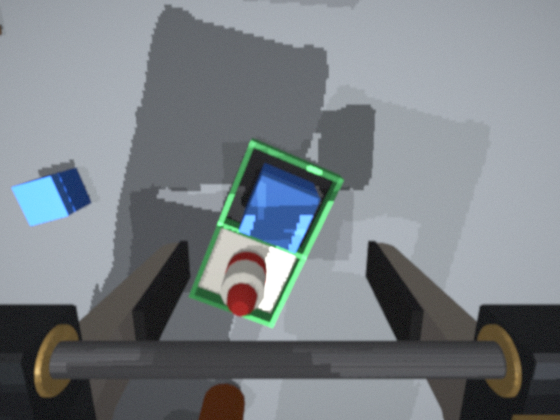

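Call:
{"api": "jog_arm", "payload": {
  "commands": [
    {"rot": [0, 0, 0], "translation": [-1.2, -1.7, 0], "jaw": 0},
    {"rot": [0, 0, 0], "translation": [-2.1, -2.9, 0], "jaw": 0},
    {"rot": [0, 0, 0], "translation": [-2.1, -2.9, 0], "jaw": 0},
    {"rot": [0, 0, 0], "translation": [-2.1, -2.9, 0], "jaw": 0},
    {"rot": [0, 0, 0], "translation": [-2.1, -2.9, 0], "jaw": 0},
    {"rot": [0, 0, 0], "translation": [-2.1, -2.9, 0], "jaw": 0},
    {"rot": [0, 0, 0], "translation": [-2.1, -2.9, 0], "jaw": 0},
    {"rot": [0, 0, 0], "translation": [-2.1, -2.9, 0], "jaw": 0},
    {"rot": [0, 0, 0], "translation": [-2.1, -2.9, 0], "jaw": 0},
    {"rot": [0, 0, 0], "translation": [-2.1, -2.9, 0.3], "jaw": 0},
    {"rot": [0, 0, 0], "translation": [-1.4, -2, 0.3], "jaw": 0},
    {"rot": [0, 0, 0], "translation": [-0.7, -1.1, 0], "jaw": 0},
    {"rot": [0, 0, 0], "translation": [0, 0, 0], "jaw": 0},
    {"rot": [0, 0, 0], "translation": [0, 0, 0], "jaw": 0}
  ]
}}

```text
time: 15.1
tcp_pos: [429.2, 133.6, 114.8]
orientation: [1.0, -0.011, 0.0, 0.0]
ft_force: [0.3, 0.3, 0.3]
finger_gap: 0.998
```

```bash
python3 go.py 427.8 133.1 20 -1.3; python3 - <<'E'
from rig import ctrl
import cv2
from h import *
c=ctrl.read_camera("wrist"); im=c["img"].copy()
t=np.linspace(0,6.3,40)
for z,r in((0,17),(46,17),(68,3)):
    cv2.polylines(im,[np.round(proj(c,np.c_[427.8+r*np.cos(t),133.1+r*np.sin(t),0*t+z])).astype(int)],True,(255,0,255),1)
cv2.imwrite("pics/w7.png",im[:,:,::-1])
E
```

```text
t 15.1 tcp [429.2 133.6 114.8] psi -1.27 tilt [ 8.e-04 -0.e+00 -1.e+00] F [0.3 0.3 0.3] gap mm 91.8 j [ 0.3   0.22  2.09 -0.    0.84  1.89]
delta tool cm [-0.143  0.058  9.478] norm 9.48
turn z 0.03
```

View pics/w7.png

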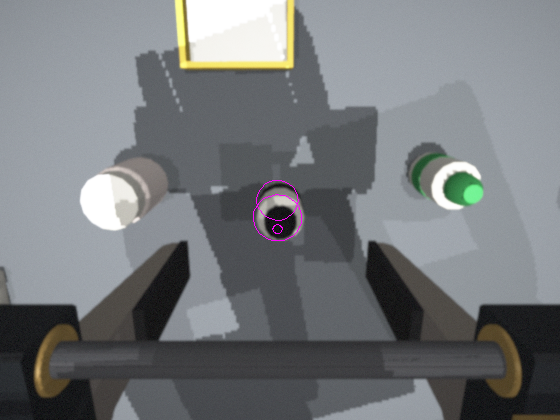

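Call:
{"api": "jog_arm", "payload": {
  "commands": [
    {"rot": [0, 0, 0], "translation": [0, 0, 1], "jaw": 60},
    {"rot": [0, 0, 0], "translation": [0, 0, 1], "jaw": 60},
    {"rot": [0, 0, 0], "translation": [0, 0, 1.5], "jaw": 60},
    {"rot": [0, 0, 0], "translation": [0, 0, 2], "jaw": 60},
    {"rot": [0, 0, 0], "translation": [0, 0, 2], "jaw": 60},
    {"rot": [0, 0, 0], "translation": [0, 0, 1.2], "jaw": 60},
    {"rot": [0, 0, 0], "translation": [0, 0, 0.7], "jaw": 60},
    {"rot": [0, 0, 0], "translation": [0, 0, 0], "jaw": 60},
    {"rot": [0, 0, 0], "translation": [0, 0, 0], "jaw": 255},
    {"rot": [0, 0, 0], "translation": [0, 0, 0], "jaw": 255},
    {"rot": [0, 0, 0], "translation": [0, 0, 0], "jaw": 255},
    {"rot": [0, 0, 0], "translation": [0, 0, 0], "jaw": 255},
    {"rot": [0, 0, 0], "translation": [0, 0, 0], "jaw": 255},
    {"rot": [0, 0, 0], "translation": [0, 0, 0], "jaw": 255}
  ],
  "force": 15
}}

```text
time: 16.55
tcp_pos: [428.6, 133.9, 20.8]
orientation: [1.0, -0.011, 0.0, -0.0]
ft_force: [-0.7, -0.4, 4.3]
finger_gap: 0.363
```

```bash
python3 go.py 566.8 161.5 120 -1.3
```

```text
t 16.55 tcp [428.6 133.9  20.8] psi -1.24 tilt [ 5.e-04  1.e-04 -1.e+00] F [-0.7 -0.4  4.3] gap mm 33.4 j [ 0.3   0.39  2.15 -0.    0.61  1.89]
delta tool cm [13.759 -3.061 -9.915] norm 17.23
turn z 0.06
```

Call:
{"api": "jog_arm", "payload": {
  "commands": [
    {"rot": [0, 0, 0], "translation": [0, 0, -1], "jaw": 255},
    {"rot": [0, 0, 0], "translation": [0, 0, -3], "jaw": 255},
    {"rot": [0, 0, 0], "translation": [0, 0, -3], "jaw": 255},
    {"rot": [0, 0, 0], "translation": [0, 0, -3], "jaw": 255},
    {"rot": [0, 0, 0], "translation": [1.5, -0.4, 0], "jaw": 255},
    {"rot": [0, 0, 0], "translation": [3, -0.7, 0], "jaw": 255},
    {"rot": [0, 0, 0], "translation": [3, -0.7, 0], "jaw": 255},
    {"rot": [0, 0, 0], "translation": [3, -0.7, 0], "jaw": 255},
    {"rot": [0, 0, 0], "translation": [2, -0.4, 0], "jaw": 255},
    {"rot": [0, 0, 0], "translation": [1.2, -0.2, 0], "jaw": 255},
    {"rot": [0, 0, 0], "translation": [0, 0, 0], "jaw": 255},
    {"rot": [0, 0, 0], "translation": [0, 0, 0], "jaw": 255}
  ]
}}

```text
time: 17.75
tcp_pos: [564.9, 161.6, 120.4]
orientation: [1.0, -0.011, -0.001, 0.0]
ft_force: [-0.2, 0.7, 0.1]
finger_gap: 0.367
```

```bash
python3 go.py 566.8 161.5 25.8 -1.3; python3 - <<'E'
from rig import ctrl
import cv2
c=ctrl.read_camera("wrist"); cv2.imwrite("pics/w8.png",c["img"][:,:,::-1])
E
```

```text
t 17.75 tcp [564.9 161.6 120.4] psi -1.25 tilt [-1.3e-03 -3.0e-04 -1.0e+00] F [-0.2  0.7  0.1] gap mm 33.7 j [0.28 0.4  1.8  0.   0.95 1.87]
delta tool cm [ 1.970e-01 -1.000e-03  9.455e+00] norm 9.46
turn z 0.05
```

View pics/w8.png

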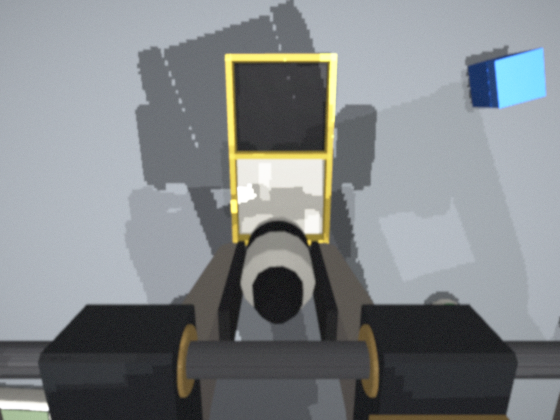

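Call:
{"api": "jog_arm", "payload": {
  "commands": [
    {"rot": [0, 0, 0], "translation": [0.1, 0, 2], "jaw": 255},
    {"rot": [0, 0, 0], "translation": [0, 0, 2.5], "jaw": 255},
    {"rot": [0, 0, 0], "translation": [0, 0, 2.5], "jaw": 255},
    {"rot": [0, 0, 0], "translation": [0, 0, 1.3], "jaw": 255},
    {"rot": [0, 0, 0], "translation": [0, 0, 0.6], "jaw": 255},
    {"rot": [0, 0, 0], "translation": [0, 0, 0.3], "jaw": 255},
    {"rot": [0, 0, 0], "translation": [0, 0, 0.1], "jaw": 255},
    {"rot": [0, 0, 0], "translation": [0, 0, 0.1], "jaw": 255},
    {"rot": [0, 0, 0], "translation": [0, 0, 0], "jaw": 255},
    {"rot": [0, 0, 0], "translation": [0, 0, 0], "jaw": 255}
  ]
}}

```text
time: 18.8
tcp_pos: [567.4, 161.9, 27.0]
orientation: [1.0, -0.011, 0.0, -0.0]
ft_force: [0.5, -0.2, 0.1]
finger_gap: 0.365
```

Call:
{"api": "jog_arm", "payload": {
  "commands": [
    {"rot": [0, 0, 0], "translation": [0, 0, 0.1], "jaw": 255},
    {"rot": [0, 0, 0], "translation": [0, 0, 0.05], "jaw": 255},
    {"rot": [0, 0, 0], "translation": [0, 0, 0], "jaw": 255}
  ]
}}

```text
time: 19.1
tcp_pos: [567.4, 161.9, 25.8]
orientation: [1.0, -0.011, 0.0, -0.0]
ft_force: [-1.6, -1.0, 7.2]
finger_gap: 0.362
```

Call:
{"api": "jog_arm", "payload": {
  "commands": [
    {"rot": [0, 0, 0], "translation": [0, 0, 0], "jaw": 150},
    {"rot": [0, 0, 0], "translation": [0, 0, 0], "jaw": 120},
    {"rot": [0, 0, 0], "translation": [0, 0, 0], "jaw": 80},
    {"rot": [0, 0, 0], "translation": [0, 0, 0], "jaw": 80},
    {"rot": [0, 0, 0], "translation": [0, 0, 0], "jaw": 80},
    {"rot": [0, 0, 0], "translation": [0, 0, -1], "jaw": 80},
    {"rot": [0, 0, 0], "translation": [0, 0, -2.5], "jaw": 80},
    {"rot": [0, 0, 0], "translation": [0, 0, -3], "jaw": 80},
    {"rot": [0, 0, 0], "translation": [0, 0, -2], "jaw": 0},
    {"rot": [0, 0, 0], "translation": [0, 0, -1], "jaw": 0},
    {"rot": [0, 0, 0], "translation": [0, 0, 0], "jaw": 0}
  ]
}}

```text
time: 20.2
tcp_pos: [568.0, 162.1, 121.7]
orientation: [1.0, -0.011, 0.001, -0.0]
ft_force: [0.1, 0.4, -0.4]
finger_gap: 0.924
```

```bash
python3 go.py 433 -121 115 -1.3; python3 - <<'E'
from rig import ctrl
import cv2
c=ctrl.read_camera("wrist"); cv2.imwrite("pics/w9.png",c["img"][:,:,::-1])
E
```

```text
t 20.2 tcp [568.  162.1 121.7] psi -1.24 tilt [ 2.8e-03  8.0e-04 -1.0e+00] F [ 0.1  0.4 -0.4] gap mm 85.0 j [0.28 0.4  1.79 0.   0.95 1.87]
delta tool cm [-12.887  28.597   0.608] norm 31.37
turn z 0.06
```

View pics/w9.png

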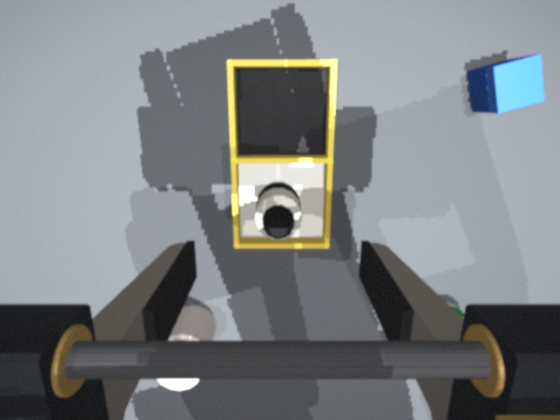

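Call:
{"api": "jog_arm", "payload": {
  "commands": [
    {"rot": [0, 0, 0], "translation": [-0.8, 1.8, 0], "jaw": 0},
    {"rot": [0, 0, 0], "translation": [-1.4, 3.1, 0], "jaw": 0},
    {"rot": [0, 0, 0], "translation": [-1.4, 3.1, 0], "jaw": 0},
    {"rot": [0, 0, 0], "translation": [-1.4, 3.1, 0], "jaw": 0},
    {"rot": [0, 0, 0], "translation": [-1.4, 3.1, 0], "jaw": 0},
    {"rot": [0, 0, 0], "translation": [-1.4, 3.1, 0], "jaw": 0},
    {"rot": [0, 0, 0], "translation": [-1.4, 3.1, 0], "jaw": 0},
    {"rot": [0, 0, 0], "translation": [-1.4, 3.1, 0], "jaw": 0},
    {"rot": [0, 0, 0], "translation": [-1.2, 2.6, 0.3], "jaw": 0},
    {"rot": [0, 0, 0], "translation": [-0.7, 1.6, 0.3], "jaw": 0},
    {"rot": [0, 0, 0], "translation": [-0.4, 0.9, 0], "jaw": 0},
    {"rot": [0, 0, 0], "translation": [0, 0, 0], "jaw": 0},
    {"rot": [0, 0, 0], "translation": [0, 0, 0], "jaw": 0}
  ]
}}

```text
time: 21.55
tcp_pos: [431.7, -121.1, 113.7]
orientation: [1.0, -0.011, -0.0, -0.0]
ft_force: [0.5, 0.3, 0.8]
finger_gap: 1.0
```

```bash
python3 go.py 433 -121 19 -1.3; python3 - <<'E'
from rig import ctrl
import cv2
from h import *
c=ctrl.read_camera("wrist"); im=c["img"].copy()
t=np.linspace(0,6.3,40)
for z,r in((0,21),(60,19)):
    cv2.polylines(im,[np.round(proj(c,np.c_[433+r*np.cos(t),-121+r*np.sin(t),0*t+z])).astype(int)],True,(0,255,255),1)
cv2.imwrite("pics/w10.png",im[:,:,::-1])
E
```

```text
t 21.55 tcp [ 431.7 -121.1  113.7] psi -1.27 tilt [-5.e-04  3.e-04 -1.e+00] F [0.5 0.3 0.8] gap mm 92.0 j [-0.28  0.22  2.09  0.    0.83  1.32]
delta tool cm [ 0.136 -0.01   9.472] norm 9.47
turn z 0.03
```

View pics/w10.png

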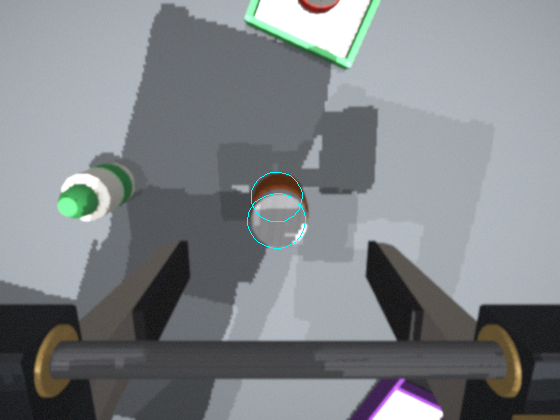

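Call:
{"api": "jog_arm", "payload": {
  "commands": [
    {"rot": [0, 0, 0], "translation": [0.1, 0, 2], "jaw": 0},
    {"rot": [0, 0, 0], "translation": [0, 0, 2], "jaw": 0},
    {"rot": [0, 0, 0], "translation": [0, 0, 2], "jaw": 0},
    {"rot": [0, 0, 0], "translation": [0, 0, 2], "jaw": 0},
    {"rot": [0, 0, 0], "translation": [0, 0, 0.9], "jaw": 0},
    {"rot": [0, 0, 0], "translation": [0, 0, 0.5], "jaw": 0},
    {"rot": [0, 0, 0], "translation": [0, 0, 0], "jaw": 0},
    {"rot": [0, 0, 0], "translation": [0, 0, 0], "jaw": 255},
    {"rot": [0, 0, 0], "translation": [0, 0, 0], "jaw": 255},
    {"rot": [0, 0, 0], "translation": [0, 0, 0], "jaw": 255},
    {"rot": [0, 0, 0], "translation": [0, 0, 0], "jaw": 255},
    {"rot": [0, 0, 0], "translation": [0, 0, 0], "jaw": 255},
    {"rot": [0, 0, 0], "translation": [0, 0, 0], "jaw": 255}
  ],
  "force": 22
}}

```text
time: 22.9
tcp_pos: [433.0, -121.4, 20.1]
orientation: [1.0, -0.011, 0.0, 0.0]
ft_force: [-0.7, -0.0, -0.3]
finger_gap: 0.498
```

```bash
python3 go.py 636.8 159.9 125 -1.3
```

```text
t 22.9 tcp [ 433.  -121.4   20.1] psi -1.25 tilt [ 2.e-04 -1.e-04 -1.e+00] F [-0.7 -0.  -0.3] gap mm 45.8 j [-0.28  0.39  2.15 -0.    0.61  1.32]
delta tool cm [ 19.771 -28.564 -10.488] norm 36.29
turn z 0.05
```

Call:
{"api": "jog_arm", "payload": {
  "commands": [
    {"rot": [0, 0, 0], "translation": [0, 0, 0], "jaw": 255},
    {"rot": [0, 0, 0], "translation": [0, 0, 0], "jaw": 255},
    {"rot": [0, 0, 0], "translation": [0, 0, 0], "jaw": 255}
  ]
}}

```text
time: 23.2
tcp_pos: [433.0, -121.4, 20.0]
orientation: [1.0, -0.011, 0.0, 0.0]
ft_force: [-1.2, -1.4, 1.7]
finger_gap: 0.452
```

Call:
{"api": "jog_arm", "payload": {
  "commands": [
    {"rot": [0, 0, 0], "translation": [0, 0, -1], "jaw": 255},
    {"rot": [0, 0, 0], "translation": [0, 0, -3], "jaw": 255},
    {"rot": [0, 0, 0], "translation": [0, 0, -3], "jaw": 255},
    {"rot": [0, 0, 0], "translation": [0, 0, -3.5], "jaw": 255},
    {"rot": [0, 0, 0], "translation": [1.1, -1.6, 0], "jaw": 255},
    {"rot": [0, 0, 0], "translation": [1.9, -2.8, 0], "jaw": 255},
    {"rot": [0, 0, 0], "translation": [1.9, -2.8, 0], "jaw": 255},
    {"rot": [0, 0, 0], "translation": [1.9, -2.8, 0], "jaw": 255},
    {"rot": [0, 0, 0], "translation": [1.9, -2.8, 0], "jaw": 255},
    {"rot": [0, 0, 0], "translation": [1.9, -2.8, 0], "jaw": 255},
    {"rot": [0, 0, 0], "translation": [1.9, -2.8, 0], "jaw": 255},
    {"rot": [0, 0, 0], "translation": [1.9, -2.8, 0], "jaw": 255},
    {"rot": [0, 0, 0], "translation": [1.9, -2.8, 0], "jaw": 255},
    {"rot": [0, 0, 0], "translation": [1.7, -2.4, 0], "jaw": 255},
    {"rot": [0, 0, 0], "translation": [1.2, -1.4, 0], "jaw": 255},
    {"rot": [0, 0, 0], "translation": [0.6, -0.8, 0], "jaw": 255},
    {"rot": [0, 0, 0], "translation": [0, 0, 0], "jaw": 255},
    {"rot": [0, 0, 0], "translation": [0, 0, 0], "jaw": 255}
  ]
}}

```text
time: 25.0
tcp_pos: [636.3, 159.7, 124.9]
orientation: [1.0, -0.011, -0.0, 0.0]
ft_force: [-0.9, -0.3, -2.1]
finger_gap: 0.449
```

```bash
python3 go.py 636.8 159.9 25 -1.3; python3 - <<'E'
from rig import ctrl
import cv2
c=ctrl.read_camera("wrist"); cv2.imwrite("pics/w11.png",c["img"][:,:,::-1])
E
```

```text
t 25.0 tcp [636.3 159.7 124.9] psi -1.24 tilt [-1.e-03 -4.e-04 -1.e+00] F [-0.9 -0.3 -2.1] gap mm 41.3 j [ 0.24  0.49  1.64 -0.    1.02  1.84]
delta tool cm [ 0.063 -0.027  9.993] norm 9.99
turn z 0.06
```

View pics/w11.png

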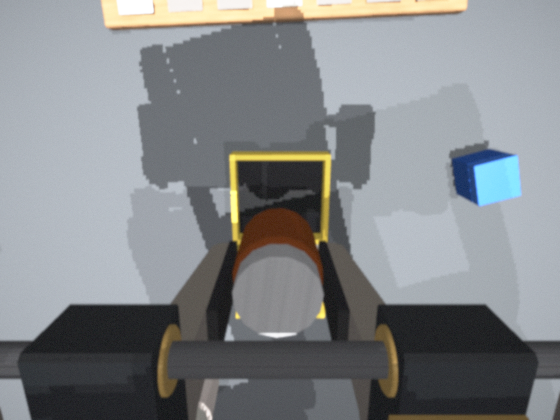

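Call:
{"api": "jog_arm", "payload": {
  "commands": [
    {"rot": [0, 0, 0], "translation": [0, 0, 2], "jaw": 255},
    {"rot": [0, 0, 0], "translation": [0, 0, 2.5], "jaw": 255},
    {"rot": [0, 0, 0], "translation": [0, 0, 2.5], "jaw": 255},
    {"rot": [0, 0, 0], "translation": [0, 0, 1.5], "jaw": 255},
    {"rot": [0, 0, 0], "translation": [0, 0, 0.8], "jaw": 255},
    {"rot": [0, 0, 0], "translation": [0, 0, 0.3], "jaw": 255},
    {"rot": [0, 0, 0], "translation": [0, 0, 0.1], "jaw": 255},
    {"rot": [0, 0, 0], "translation": [0, 0, 0.1], "jaw": 255},
    {"rot": [0, 0, 0], "translation": [0, 0, 0], "jaw": 255},
    {"rot": [0, 0, 0], "translation": [0, 0, 0], "jaw": 255}
  ]
}}

```text
time: 26.05
tcp_pos: [637.4, 160.4, 27.6]
orientation: [1.0, -0.011, 0.0, -0.0]
ft_force: [0.3, -0.2, -1.3]
finger_gap: 0.449
```

Call:
{"api": "jog_arm", "payload": {
  "commands": [
    {"rot": [0, 0, 0], "translation": [0, 0, 0.1], "jaw": 255},
    {"rot": [0, 0, 0], "translation": [0, 0, 0.1], "jaw": 255},
    {"rot": [0, 0, 0], "translation": [0, 0, 0.06], "jaw": 255},
    {"rot": [0, 0, 0], "translation": [0, 0, 0], "jaw": 255}
  ]
}}

```text
time: 26.45
tcp_pos: [637.2, 160.4, 25.1]
orientation: [1.0, -0.011, 0.0, -0.0]
ft_force: [-2.3, -0.2, 6.5]
finger_gap: 0.447
```

Call:
{"api": "jog_arm", "payload": {
  "commands": [
    {"rot": [0, 0, 0], "translation": [0, 0, 0], "jaw": 120},
    {"rot": [0, 0, 0], "translation": [0, 0, 0], "jaw": 90},
    {"rot": [0, 0, 0], "translation": [0, 0, 0], "jaw": 60},
    {"rot": [0, 0, 0], "translation": [0, 0, 0], "jaw": 60},
    {"rot": [0, 0, 0], "translation": [0, 0, 0], "jaw": 60},
    {"rot": [0, 0, 0], "translation": [0, 0, -1], "jaw": 60},
    {"rot": [0, 0, 0], "translation": [0, 0, -2.5], "jaw": 60},
    {"rot": [0, 0, 0], "translation": [0, 0, -3], "jaw": 60},
    {"rot": [0, 0, 0], "translation": [0, 0, -4], "jaw": 60},
    {"rot": [0, 0, 0], "translation": [0, 0, -4], "jaw": 60},
    {"rot": [0, 0, 0], "translation": [0, 0, -3], "jaw": 60},
    {"rot": [0, 0, 0], "translation": [-2, 0, -2], "jaw": 60},
    {"rot": [0, 0, 0], "translation": [-3, 0, -1], "jaw": 60},
    {"rot": [0, 0, 0], "translation": [-3, 0, 0], "jaw": 60},
    {"rot": [0, 0, 0], "translation": [-2, 0, 0], "jaw": 60},
    {"rot": [0, 0, 0], "translation": [0, 0, 0], "jaw": 60},
    {"rot": [0, 0, 0], "translation": [0, 0, 0], "jaw": 60}
  ]
}}

```text
time: 28.15
tcp_pos: [537.6, 162.6, 230.3]
orientation: [1.0, -0.011, 0.001, -0.0]
ft_force: [0.8, 0.2, -1.1]
finger_gap: 0.765
```

```bash
python3 - <<'E'
from rig import ctrl
import cv2
for n in("scene","side","wrist"):
    c=ctrl.read_camera(n); cv2.imwrite(f"pics/{n}F.png",c["img"][:,:,::-1])
E
```

```text
(no output)
```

View pics/sceneF.png

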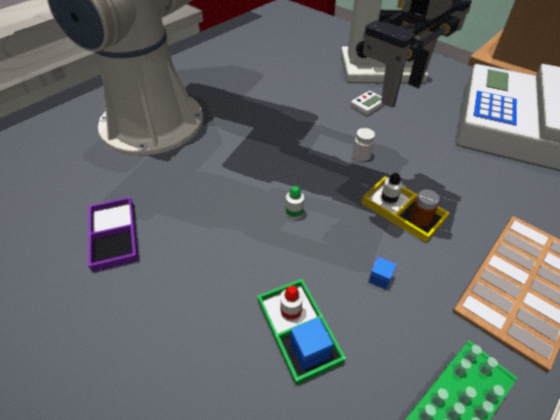

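View pics/sideF.png

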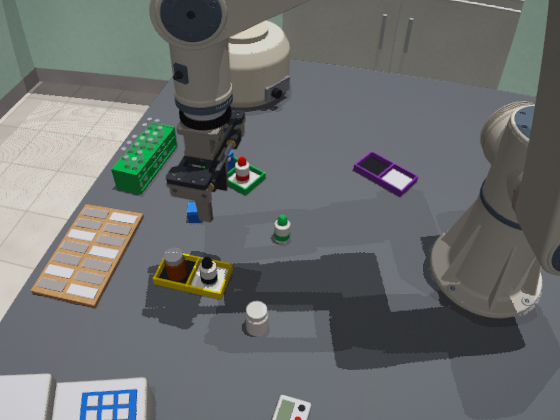

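View pics/wristF.png

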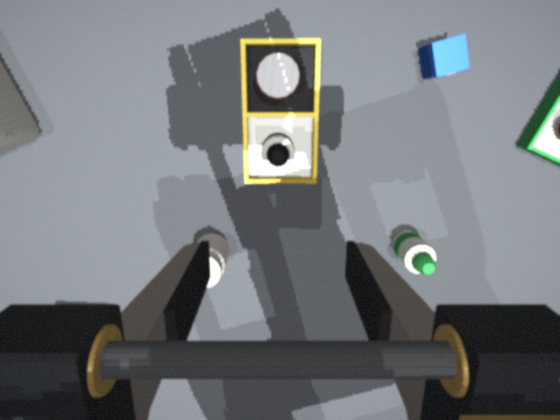

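All four items stand upright in their compartments: scene image red (291,303), box (312,340), black (393,190), jar (427,208). The green bottle at (295,203) and the white jar at (364,145) haven't moved.

```bash
python3 -c "
from rig import ctrl
print(ctrl.job_done())"
```

```text
the job is handed in; nothing more can be done
None
```

Both kits are made up and the job is handed in, at about 28 s of the 96 s allowed.

- **Green tray:** the red-capped bottle is on the white floor and the larger blue box is on the black floor.
- **Yellow tray:** the black-capped bottle is on the white floor and the amber jar is on the black floor.

I lowered each item until it touched the floor (about 5–7 N) before opening the fingers.

**Last checks:** the final scene, side and wrist pictures show all four items upright in their compartments. The green-capped bottle, the white jar, the small box and the purple tray look unmoved, and the gripper is clear of everything. In the side view the arm partly hides the blue box, so that one rests on the scene view and the wrist picture taken just after it was set down.

**Disagreements:**
- The scene and side cameras differed by about 3–13 mm on the bottles' and the amber jar's positions. I used the joint fits, checked them in the wrist camera before each grasp, and all four grasps held.
- The white jar's outline fit failed. I kept clear of the jar using only a rough position.

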